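# Pail onto its drip tray by the bail

### The job

On the woodwork bench, take the larger of the two steel pails: while it stands on the bench, raise its folded-down wire handle upright. Then lift the pail clear of the bench by that handle, carry it without tipping, lower it into the square plywood drip tray until it stands on the tray's floor, and only then let go and move clear.

Things in the scene. Friction and masses are not known exactly. Their poses are not given: they have to be found in the camera images.
- pail: Larger steel pail, empty, 0.35 to 0.6 kg: round, 70 mm tall, 100 mm across the foot, 106 mm across the rim, 3 mm wall. Origin: centre of its underside, z up. Its wire bail swings about the pail's y axis on ears at y = +/-59 mm, 60 mm above the underside, and starts folded down on the +x side. The wire is 4.4 mm thick, outside the wall. Not the smaller pail (55 mm tall, 62 mm wide).
- pail_grip (a point): Centre of the wooden sleeve at the middle of the bail, where to grip: cylinder 18 mm in diameter, 56 mm long, along the pail's y axis, turning freely on the wire, 115 mm from the pivot line. Bail level: at the pail's x = +115 mm, 60 mm above its underside, 53 mm gap to the rim. Bail upright: over the pail's centre, 175 mm above its underside.
- pail_bail (a joint): Angle of the bail: 0 = level, sticking out on the pail's +x side; pi/2 = upright; starts between -0.15 (hanging a little below level) and 0.25. Light friction in the ears (about 0.025 N m) makes it stay where it is left.
- tray: The drip tray: a shallow square open box of plywood, 162 mm by 162 mm outside, 150 mm by 150 mm inside, 26 mm high, fixed to the bench. Origin: centre of its underside, x and y along its sides, z up. The upper face of its floor is about 6 mm above the bench. The pail may stand anywhere on the floor.
There are look-alikes about, which are no part of the job. What is shaped like the tray but green is not meant.

How it is judged (in metres and radians):
On the way, in this order (a step that is already met when the one before it is completed fails the run):
1. the bail is upright (within 20 degrees) while the pail stands upright on the bench (value of joint pail_bail between 1.22 and 1.92 rad and height (world z) of pail below 0.012 m and angle between pail's own z axis and vertical below 0.2 rad), for 0.1 s.
2. the pail hangs by its bail, held at the sleeve, at least 35 mm clear of the bench (height (world z) of pail above 0.035 m and distance between the grasp point and pail_grip below 0.06 m and contact force between the fingers and pail above 0.5 N and value of joint pail_bail between 1.05 and 2.1 rad), for 0.2 s.
3. the pail is lowered into the tray to within 10 mm of its floor while still held by the bail (z of pail in the frame of tray below 0.016 m and horizontal distance between pail and tray below 0.05 m and contact force between the fingers and pail above 0.2 N and distance between the grasp point and pail_grip below 0.06 m).
At the end, for the whole second after the job is handed in: The pail stands upright (within 5 degrees) and still on the floor of the drip tray, inside its four sides (centre within 50 mm of the tray's centre), and is released. The bail may be at any angle (z of pail in the frame of tray between 0.002 and 0.01 m and horizontal distance between pail and tray below 0.05 m and angle between pail's own z axis and vertical below 0.09 rad and linear speed of pail below 0.02 m/s and contact force between the fingers and pail below 0.1 N); the robot touches nothing.
It fails at once if the pail is tipped more than 35 degrees (angle between pail's own z axis and vertical above 0.61 rad).
It also fails if it takes over 53 s, if anything falls off the work surface, if the arm or the gripper's body presses on something with over 40 N, if the wrist force passes 120 N, or if a joint passes its speed limit or range.

### The arm

A 6-joint arm with a two-finger parallel gripper is mounted at the origin on the work surface. World frame = base frame: x ahead of the robot, y to its left, z up, the work surface at z = 0. Lengths are in mm, angles in rad, forces in N, time in s.
With the tool pointing down it reaches from about 325 to 875 mm from the base axis. Payload 4.4 kg.
Tool frame: the origin (TCP) lies midway between the tips of the shut fingers; the grasp point (between the pads) lies 19 mm behind it; z points along the fingers, y is the direction in which the jaws open and shut (so a half turn about z gives the same grasp; the last joint's range is limited). The gripper opens to 85 mm and grips with 20 to 120 N. Pads are 22 mm wide; open, the fingers measure 114 mm over their backs; the gripper's body (76 mm by 85 mm) begins 54 mm behind the grasp point. The pads swing forward as they close: fully open they stand 13 mm farther back than shut.
Start: joints at [-1.274, 0.207, 1.542, -0, 1.393, -0.15], TCP at [248.436, -518.563, 231.282] pointing down, gripper open.
Joint ranges: [-2.73, 2.73], [-0.86, 2.22], [0.23, 2.46], [-1.11, 4.25], [0.08, 2.63], [-2.82, 2.82]. Speed limits (rad/s): [2.79, 2.79, 3.14, 3.14, 3.14, 3.14].

### API

Orientations are given as a unit quaternion [x, y, z, w].
In Python, from station import * gives the robot as it stands. Calls block until the motion is done:
- reach(position, orientation): joint-space move of the TCP to a pose.
- move_linear(position, v=150, rotation=None, guard=None): straight line of the TCP; rotation=None keeps the orientation; v is the mean speed in mm/s. With guard (N) it stops when the force on the tool has changed by that much, and returns True; else False.
- set_joints(angles): joint-space move.
- command_gripper(opening): finger opening in mm; the grip force is fixed at half the most; returns when the fingers have stopped.
- sleep(seconds).
- ik(position, orientation): joint angles nearest the present ones, or None.
- get_obs(): the state.
- capture(name): name is "scene" or "top" or "wrist"; returns (picture, depth): 480x640x3 uint8, blue, green, red; 480x640 float32, mm along the optical axis (not along the pixel's ray), 0 where there is no reading.
- camera_params(name): a dict with "mtx" (3x3 intrinsics, pixels), "D" ([k1, k2, p1, p2, k3] as OpenCV has them; the pictures are not rectified), "world_to_cam" (4x4, takes a point from world to camera coordinates); the wrist camera has in their place "tool_from_camera" (4x4, takes a point from camera to tool coordinates, whose origin is the TCP and whose axes are the flange's). Camera axes: x right, y up, looking along -z (the intrinsics and any distortion apply to the point x, -y, -z); pixel columns grow to the right and rows downward; lengths in mm; the calibration is good to about 2 mm. A picture is of the moment at which its call begins: read the wrist's pose just before it. camera_params takes no time and is no camera call.
A pose or a line that the arm cannot do raises MotionError and nothing moves.
- finish_job(): hands the job in, once; it reports no verdict.
The state is a dict: "time": time; "q": joint angles; "joint_vel": joint speeds; "tau": joint torques, N m; "tool_pos": TCP position; "orientation": TCP orientation; "wrist_force": force on the tool from outside, world axes, zero at the start; "moment": the same for the moment, N m; "grip_width": finger opening in mm.
Only numpy, scipy, OpenCV 4.12 (cv2) and the standard library are available. Lean on these libraries where they do the work, as an engineer would, in place of code of your own. Each camera call takes 0.05 s, during which the arm holds its last target.

## Working session

There is one attempt and no reset: what is moved stays moved. The work goes in short steps, each a Python script; the robot and the scene stay as the last script left them, time stands still between calls to the robot, and variables do not carry over. Pictures are saved under pics/ and viewed, and the job is handed in when it is done.

```bash
mkdir -p pics; ls; python3 - <<'E'
from station import *
import cv2,numpy as np
for n in ("scene","top"):
    im,d=capture(n); cv2.imwrite(f"pics/{n}0.png",im); np.save(f"pics/{n}0.npy",d)
    p=camera_params(n); print(n,p)
o=get_obs(); print(o)
print(camera_params("wrist"))
E
```

```text
pics
scene {'mtx': array([[533.51656792,   0.        , 319.65447831],
       [  0.        , 533.51656792, 245.2157732 ],
       [  0.        ,   0.        ,   1.        ]]), 'D': array([-0.12042262,  0.        ,  0.        ,  0.        ,  0.        ]), 'world_to_cam': array([[-7.26093829e-01,  6.87537005e-01,  8.97869321e-03,
         3.13334577e+02],
       [-4.39182974e-01, -4.73780494e-01,  7.63315373e-01,
         1.42390490e+02],
       [ 5.29061496e-01,  5.50295293e-01,  6.45963640e-01,
        -1.32348024e+03],
       [ 0.00000000e+00,  0.00000000e+00,  0.00000000e+00,
         1.00000000e+00]])}
top {'mtx': array([[467.81584819,   0.        , 317.20021897],
       [  0.        , 467.81584819, 235.77041415],
       [  0.        ,   0.        ,   1.        ]]), 'D': array([-0.04902008,  0.        ,  0.        ,  0.        ,  0.        ]), 'world_to_cam': array([[ 9.53646892e-03, -9.99929328e-01,  7.09895844e-03,
        -8.25681765e+00],
       [ 9.95413948e-01,  1.01687004e-02,  9.51192411e-02,
        -4.38673538e+02],
       [-9.51847060e-02,  6.15930056e-03,  9.95440573e-01
[... 732 characters left out ...]
ment': array([5.20319142e-02, 9.60898237e-03, 5.41334888e-05]), 'grip_width': 85.22182278073424}
{'mtx': array([[426.04479335,   0.        , 313.62867566],
       [  0.        , 426.04479335, 240.14409111],
       [  0.        ,   0.        ,   1.        ]]), 'D': array([-0.03099879,  0.        ,  0.        ,  0.        ,  0.        ]), 'tool_from_camera': array([[-4.87136087e-04,  9.58946524e-01,  2.83586544e-01,
         7.18463455e+01],
       [ 9.99999876e-01,  4.38159457e-04,  2.36134402e-04,
        -3.18703849e-01],
       [ 1.02184138e-04,  2.83586623e-01, -9.58946618e-01,
        -1.43449040e+02],
       [ 0.00000000e+00,  0.00000000e+00,  0.00000000e+00,
         1.00000000e+00]])}
```

View pics/scene0.png

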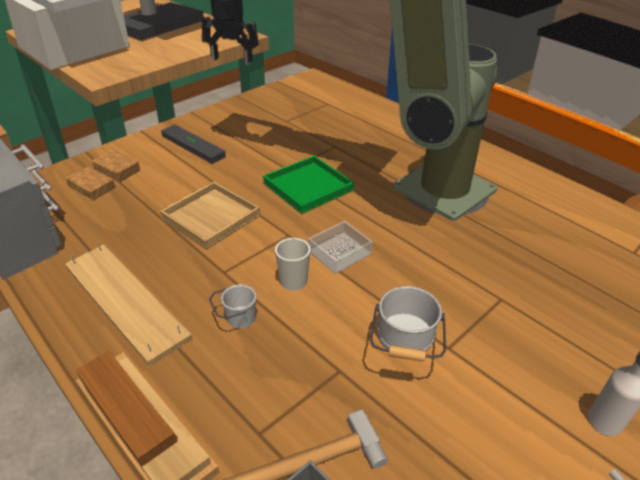

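View pics/top0.png

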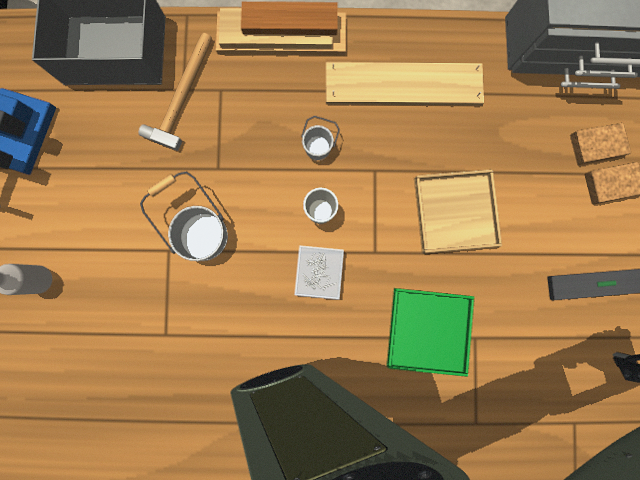

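The top view has these candidates:
- **Pails:** large pail (198,234), small pail with bail (318,141), and a handleless cup (321,205).
- **Trays:** plywood tray (458,211), green tray (431,331), and a small nail tray (320,272).

By the description I choose the pail at (198,234), with its sleeve near (161,185), and the plywood tray at (458,211). I'll check both in a close crop.

```bash
python3 - <<'E'
import cv2,numpy as np
t=cv2.imread("pics/top0.png"); s=cv2.imread("pics/scene0.png")
a=cv2.resize(t[160:280,120:250],None,fx=3,fy=3,interpolation=cv2.INTER_CUBIC)
b=cv2.resize(t[160:280,400:520],None,fx=3,fy=3,interpolation=cv2.INTER_CUBIC)
cv2.imwrite("pics/crop1.png",np.hstack([a,b]))
cv2.imwrite("pics/crop2.png",cv2.resize(s[270:390,350:460],None,fx=5,fy=5,interpolation=cv2.INTER_CUBIC))
E
```

```text
(no output)
```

View pics/crop1.png

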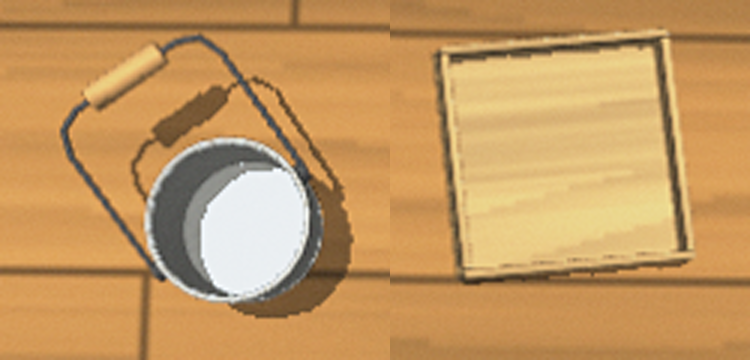

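View pics/crop2.png

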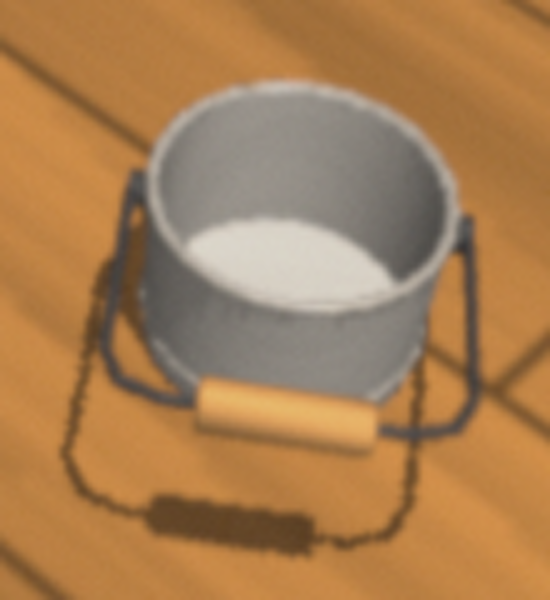

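The crops confirm the choice. The big pail's bail sticks out up-left in the top view, with the sleeve at about (161,185). The plywood tray is undisturbed at (458,211). Next I measure with both cameras' depth.

```bash
cat > h.py <<'E'
import cv2,numpy as np
from scipy.optimize import least_squares
def cloud(d,mtx,D,cam2w):
    h,w=d.shape; v,u=np.mgrid[0:h,0:w]
    n=cv2.undistortPoints(np.stack([u,v],-1).reshape(-1,1,2).astype(np.float64),mtx,np.array(D)).reshape(h,w,2)
    P=np.stack([n[...,0]*d,-n[...,1]*d,-d],-1)
    P=P@cam2w[:3,:3].T+cam2w[:3,3]; P[d<=0]=np.nan
    return P
def circ(xy,r=None):
    f=lambda p: np.hypot(xy[:,0]-p[0],xy[:,1]-p[1])-(p[2] if r is None else r)
    s=least_squares(f,list(xy.mean(0))+[50],loss='soft_l1'); return s.x,np.sqrt(np.mean(s.fun**2))
E
python3 - <<'E'
from station import *
from h import *
for n in ("top","scene"):
    p=camera_params(n); im=cv2.imread(f"pics/{n}0.png"); d=np.load(f"pics/{n}0.npy")
    P=cloud(d,p["mtx"],p["D"],np.linalg.inv(p["world_to_cam"]))
    np.save(f"pics/{n}P.npy",P)
    hsv=cv2.cvtColor(im,cv2.COLOR_BGR2HSV)
    roi=np.zeros(d.shape,bool)
    if n=="top": roi[165:275,130:245]=1
    else: roi[275:370,355:455]=1
    wood=(hsv[...,1]>90)
    z=P[...,2]
    bench=P[roi&wood&(z<15)]; print(n,"bench z",np.nanmedian(bench[:,2]))
    rim=P[roi&~wood&(z>66)]; c,e=circ(rim[:,:2]); print("rim",c,e,len(rim),np.median(rim[:,2]),rim[:,2].max(), circ(rim[:,:2],r=51.5)[0])
    sl=P[roi&wood&(z>35)&(np.hypot(P[...,0]-c[0],P[...,1]-c[1])>75)]
    print("sleeve",len(sl),np.median(sl,0),sl.min(0),sl.max(0))
    w_,V=np.linalg.eigh(np.cov(sl[:,:2].T)); print("dir",V[:,1],"angle pail x",np.degrees(np.arctan2(*(np.median(sl,0)[:2]-c[:2])[::-1])))
    tr=np.zeros(d.shape,bool)
    if n=="top": tr[160:262,405:510]=1
    else: tr[175:250,155:268]=1
    T=P[tr&(z>20)&(z<34)]; fl=P[tr&(z>3)&(z<12)]
    print("tray",cv2.minAreaRect(T[:,:2].astype(np.float32)),len(T),np.median(T[:,2]))
E
```

```text
top bench z -0.18787314182930004
rim [443.28839268 236.72286224  56.27107212] 22.633470549093385 597 70.87582666979893 89.58305324839966 [439.36474882 235.07778408  50.        ]
sleeve 330 [525.42832387 298.64353183  91.45784236] [449.27636235 216.0621871   69.59388094] [552.54089973 336.82934713  97.59123552]
dir [-0.62348334  0.78183664] angle pail x 37.010583557530694
tray ((494.88775634765625, -295.7226867675781), (162.6638946533203, 163.86558532714844), 5.133890628814697) 983 25.688574711378237
scene bench z -0.08915847251250852
rim [441.7166111  235.79398667  52.42783958] 23.593121992529397 652 70.66326832269385 91.9252602644799 [441.6178208  235.82613007  50.        ]
sleeve 523 [533.48303896 303.42709264  90.82565005] [442.28823035 212.83652298  71.35695046] [557.76169985 341.30898426  97.38849093]
dir [-0.67981036  0.73338794] angle pail x 36.390719871679686
tray ((444.63641357421875, -298.7673034667969), (270.2609558105469, 167.2505645751953), 5.253277778625488) 755 24.486113368895417
```

```bash
python3 - <<'E'
from h import *
for n in ("top","scene"):
    P=np.load(f"pics/{n}P.npy"); im=cv2.imread(f"pics/{n}0.png"); hsv=cv2.cvtColor(im,cv2.COLOR_BGR2HSV); z=P[...,2]
    r=np.hypot(P[...,0]-440,P[...,1]-236)
    m=(z>66)&(z<74)&(r<57)&(r>40); rim=P[m][:,:2]; c,e=circ(rim); print(n,"rim",c,e,len(rim))
    m=(z>80)&(z<105)&(r>90)&(r<140)&(hsv[...,1]>90)
    m=cv2.morphologyEx(m.astype(np.uint8),cv2.MORPH_OPEN,np.ones((3,3)))>0
    v,u=np.nonzero(m); print("px",u.mean(),v.mean(),u.min(),u.max(),v.min(),v.max())
    S=P[m]; print("sl",len(S),np.percentile(S,[2,50,98],axis=0).round(1))
    box=cv2.minAreaRect(S[:,:2].astype(np.float32)); print(box, cv2.boxPoints(box).round(1).tolist())
    cc=np.array(box[0]); print("ang",np.degrees(np.arctan2(*(cc-c[:2])[::-1])),np.hypot(*(cc-c[:2])))
P=np.load("pics/topP.npy");z=P[...,2]
m=(z>-5)&(z<40)&(np.abs(P[...,0]-495)<62)&(np.abs(P[...,1]+296)<62); print("tray floor",np.median(P[m][:,2]))
P=np.load("pics/sceneP.npy");z=P[...,2]
m=(z>20)&(z<32)&(np.abs(P[...,0]-495)<95)&(np.abs(P[...,1]+296)<95); print("tray scene",cv2.minAreaRect(P[m][:,:2].astype(np.float32)),m.sum())
# obstacles high along path
P=np.load("pics/topP.npy");z=P[...,2]
m=(z>20)&(P[...,0]>300)&(P[...,0]<700)&(abs(P[...,1])<450)
n,l,st,ce=cv2.connectedComponentsWithStats(m.astype(np.uint8))
for i in range(1,n):
    if st[i,4]>40: q=P[l==i]; print(q.min(0).round(),q.max(0).round())
E
```

```text
top rim [437.8790999  234.08685322  52.15048919] 1.425965510192671 409
px 161.1003717472119 185.6728624535316 148 174 175 196
sl 269 [[507.7 276.6  85.4]
 [525.9 298.6  92. ]
 [544.9 320.6  96.7]]
((527.3860473632812, 299.17108154296875), (19.08673858642578, 56.81687545776367), 35.71662902832031) [[503.1000061035156, 316.70001220703125], [536.2000122070312, 270.5], [551.7000122070312, 281.70001220703125], [518.5999755859375, 327.79998779296875]]
ang 36.02246053984634 110.66819967541262
scene rim [440.67356912 235.36257648  51.65045532] 1.589348183107715 498
px 406.8581560283688 352.98108747044915 389 425 345 360
sl 423 [[515.3 279.   82.2]
 [534.6 302.8  92.1]
 [551.5 325.   95.6]]
((531.7060546875, 301.34844970703125), (18.654354095458984, 56.45970153808594), 35.707542419433594) [[507.70001220703125, 318.79998779296875], [540.5999755859375, 273.0], [555.7999877929688, 283.8999938964844], [522.7999877929688, 329.70001220703125]]
ang 35.936880862428545 112.4324192284364
tray floor 6.348810708833071
tray scene ((497.13409423828125, -294.0436096191406), (164.87588500976562, 167.2513427734375), 5.358539581298828) 734
[621. 286.  20.] [699. 377.  30.]
[599. -46.  20.] [682.  29.  60.]
[ 407. -384.   20.] [ 581. -208.   31.]
[384. 180.  20.] [555. 340.  98.]
[461. -43.  20.] [528.  23.  89.]
[313. -56.  20.] [418.  40.  41.]
[ 300. -325.   20.] [ 334. -161.   30.]
```

```bash
cat >> h.py <<'E'
from scipy.spatial.transform import Rotation as R
def quat(deg):
    a=np.radians(deg); y=np.array([np.cos(a),np.sin(a),0]); z=np.array([0,0,-1.]); x=np.cross(y,z)
    return R.from_matrix(np.stack([x,y,z],1)).as_quat()
C=np.array([439.3,234.7]); YAW=36.0; T=np.array([495.8,-295.2])
E
python3 - <<'E'
from station import *
from h import *
for a in (36,216):
    q=quat(a)
    for p in ([529.5,300.3,200],[529.5,300.3,69],[439.3,234.7,157],[439.3,234.7,280],[470,0,280],[*T,280],[*T,160]):
        j=ik(p,q); print(a,p,None if j is None else np.round(j,2))
E
```

```text
36 [529.5, 300.3, 200] [ 0.37  0.3   1.49 -0.    1.35 -0.25]
36 [529.5, 300.3, 69] [ 0.37  0.45  1.58 -0.    1.11 -0.25]
36 [439.3, 234.7, 157] [ 0.32  0.12  1.8  -0.    1.22 -0.31]
36 [439.3, 234.7, 280] [ 0.32  0.01  1.66 -0.    1.47 -0.31]
36 [470, 0, 280] [-0.18 -0.06  1.72 -0.    1.48 -0.81]
36 [np.float64(495.8), np.float64(-295.2), 280] [-0.69  0.18  1.48 -0.    1.49 -1.32]
36 [np.float64(495.8), np.float64(-295.2), 160] [-0.69  0.28  1.61 -0.    1.26 -1.32]
216 [529.5, 300.3, 200] None
216 [529.5, 300.3, 69] None
216 [439.3, 234.7, 157] None
216 [439.3, 234.7, 280] None
216 [470, 0, 280] [-0.18 -0.06  1.72 -0.    1.48  2.33]
216 [np.float64(495.8), np.float64(-295.2), 280] [-0.69  0.18  1.48 -0.    1.49  1.83]
216 [np.float64(495.8), np.float64(-295.2), 160] [-0.69  0.28  1.61 -0.    1.26  1.83]
```

```bash
python3 - <<'E'
from station import *
from h import *
reach([529.5,300.3,210],quat(36))
command_gripper(44)
o=get_obs(); im,d=capture("wrist"); p=camera_params("wrist")
M=np.eye(4); M[:3,:3]=R.from_quat(o["orientation"]).as_matrix(); M[:3,3]=o["tool_pos"]
P=cloud(d,p["mtx"],p["D"],M@p["tool_from_camera"])
cv2.imwrite("pics/w1.png",im); np.save("pics/w1P.npy",P)
hsv=cv2.cvtColor(im,cv2.COLOR_BGR2HSV); z=P[...,2]
r=np.hypot(P[...,0]-439.3,P[...,1]-234.7)
m=(z>80)&(z<105)&(r>85)&(r<140)&(hsv[...,1]>90)
m=cv2.morphologyEx(m.astype(np.uint8),cv2.MORPH_OPEN,np.ones((3,3)))>0
S=P[m]; print(len(S),np.percentile(S,[2,50,98],axis=0).round(1)); print(cv2.minAreaRect(S[:,:2].astype(np.float32)))
m=(z>66)&(z<74)&(r<58)&(r>40); print(circ(P[m][:,:2]),m.sum())
print("bench",np.median(z[(z<20)&(r<250)&(r>130)]))
print(o["time"],o["tool_pos"],get_obs()["grip_width"])
E
```

```text
2312 [[509.  277.6  88.5]
 [527.4 302.1  94. ]
 [546.8 324.7  96.2]]
((528.467529296875, 300.8630065917969), (17.064218521118164, 56.584774017333984), 35.454524993896484)
(array([437.73447905, 236.06872532,  51.53833307]), np.float64(1.6258202703953857)) 3721
bench 0.8881741671985424
3.6167 [529.53389898 300.25177965 210.01691619] 43.95435107431979
```

View pics/w1.png

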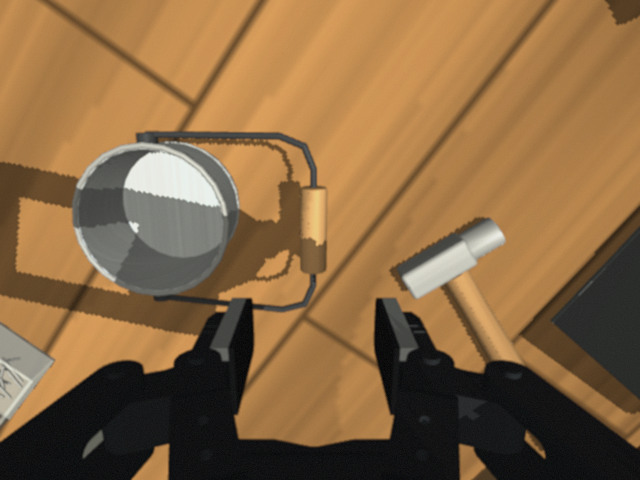

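The wrist view shows the sleeve at (314,230), centred between the jaws (column about 314). The pail rim is at (157,217), and the hammer to the right is clear. Now I grip the sleeve.

```bash
python3 - <<'E'
from station import *
from h import *
q=quat(36)
move_linear([528.7,300.8,110],v=150,rotation=q)
print(move_linear([528.7,300.8,68.5],v=60,guard=8))
o=get_obs(); print(o["tool_pos"],o["wrist_force"])
command_gripper(10)
o=get_obs(); print(o["time"],o["tool_pos"],o["wrist_force"],o["grip_width"])
im,d=capture("wrist"); cv2.imwrite("pics/w2.png",im)
E
```

```text
False
[528.95981922 300.89903976  68.65400954] [-0.49373246 -0.22413894  0.05099658]
5.6833 [528.95097868 300.90008748  68.82886984] [0.22164664 0.52690833 0.29802209] 16.036354178920515
```

View pics/w2.png

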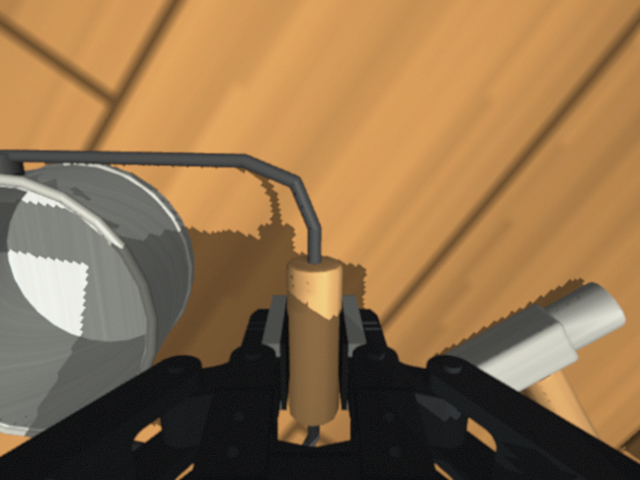

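The sleeve (around (315,340)) sits squarely between the pads. Now I swing the bail up along its arc.

```bash
python3 - <<'E'
from station import *
from h import *
o=get_obs(); p0=o["tool_pos"].copy(); a=np.radians(36); u=np.array([np.cos(a),np.sin(a),0])
t0=np.arcsin(27.5/115)
for t in np.linspace(t0,np.pi/2,9)[1:]:
    p=p0+115*(np.cos(t)-np.cos(t0))*u+np.array([0,0,115*(np.sin(t)-np.sin(t0))+1.0*(t-t0)/1.3])
    move_linear(p,v=80)
    o=get_obs(); print(round(t,2),o["tool_pos"].round(1),o["wrist_force"].round(1),o["grip_width"].round(1))
    if np.linalg.norm(o["wrist_force"])>35: break
sleep(0.2); print(get_obs()["time"])
for n in ("scene","top"):
    im,d=capture(n); cv2.imwrite(f"pics/{n}1.png",im); np.save(f"pics/{n}1.npy",d)
s=cv2.imread("pics/scene1.png"); t=cv2.imread("pics/top1.png")
cv2.imwrite("pics/c3.png",np.hstack([cv2.resize(s[180:400,320:520],None,fx=2,fy=2),cv2.resize(t[130:350,120:310],None,fx=2,fy=2)]))
E
```

```text
Traceback (most recent call last):
AttributeError: 'float' object has no attribute 'round'
```

A print bug stopped the script after the first segment. I continue with the original arc origin.

```bash
python3 - <<'E'
from station import *
from h import *
p0=np.array([528.95,300.90,68.83]); a=np.radians(36); u=np.array([np.cos(a),np.sin(a),0])
t0=np.arcsin(27.5/115)
for t in np.linspace(t0,np.pi/2,9)[2:]:
    p=p0+115*(np.cos(t)-np.cos(t0))*u+np.array([0,0,115*(np.sin(t)-np.sin(t0))+1.0*(t-t0)/1.3])
    move_linear(p,v=80)
    o=get_obs(); print(round(t,2),o["tool_pos"].round(1),o["wrist_force"].round(1),round(float(o["grip_width"]),1))
    if np.linalg.norm(o["wrist_force"])>35: break
sleep(0.2); print(get_obs()["time"])
for n in ("scene","top"):
    im,d=capture(n); cv2.imwrite(f"pics/{n}1.png",im); np.save(f"pics/{n}1.npy",d)
s=cv2.imread("pics/scene1.png"); t=cv2.imread("pics/top1.png")
cv2.imwrite("pics/c3.png",np.hstack([cv2.resize(s[180:400,320:520],None,fx=2,fy=2),cv2.resize(t[130:350,120:310],None,fx=2,fy=2)]))
E
```

```text
0.57 [516.7 292.  104.6] [-0.1  0.5  0.6] 15.9
0.74 [507.7 285.4 119.8] [1.3 1.  1.4] 16.3
0.91 [496.7 277.4 133. ] [1.5 3.6 4. ] 16.3
1.07 [484.  268.2 143.9] [1.6 3.  6.4] 16.4
1.24 [469.9 258.  152.1] [1.2 2.7 6.6] 16.3
1.4 [454.9 247.2 157.3] [-0.3  3.   9.9] 15.7
1.57 [439.3 235.9 159.3] [-1.3  1.7 12.8] 16.0
9.0667
```

View pics/c3.png

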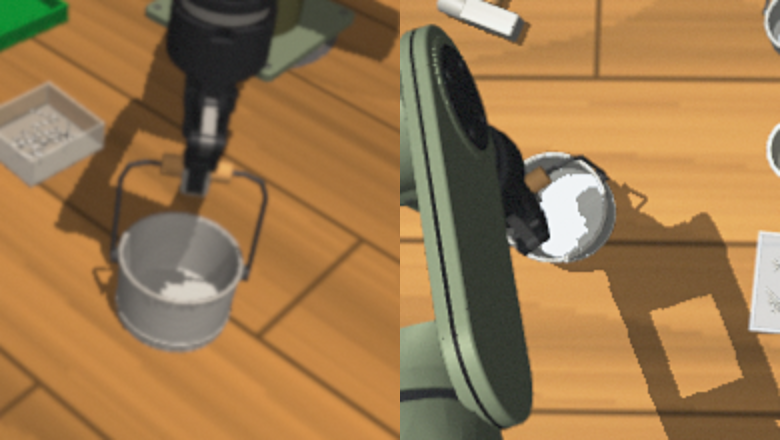

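```bash
python3 - <<'E'
from station import *
from h import *
for n in ("scene","top"):
    p=camera_params(n); d=np.load(f"pics/{n}1.npy"); im=cv2.imread(f"pics/{n}1.png"); hsv=cv2.cvtColor(im,cv2.COLOR_BGR2HSV)
    P=cloud(d,p["mtx"],p["D"],np.linalg.inv(p["world_to_cam"])); z=P[...,2]
    r=np.hypot(P[...,0]-439.3,P[...,1]-234.7)
    m=(z>62)&(z<84)&(r<62)&(r>45)&(hsv[...,1]<90); print(n,m.sum(),circ(P[m][:,:2]),np.percentile(z[m],[5,50,90,98]).round(1))
    Q=P[m&(z>66)]; A=np.c_[Q[:,:2]-[439,235],np.ones(len(Q))]; print("tilt fit",np.linalg.lstsq(A,Q[:,2],rcond=None)[0])
    m=(z>140)&(z<200)&(r<60)&(hsv[...,1]>120)&(hsv[...,0]<25)
    S=P[m]; print("sleeve",m.sum(),np.percentile(S,[5,50,95],axis=0).round(1) if len(S) else "")
o=get_obs(); print(o["wrist_force"],o["moment"],o["tool_pos"])
E
```

```text
scene 708 (array([440.39895049, 234.7524692 ,  51.40664333]), np.float64(2.2134806016544895)) [62.7 69.  71.7 73.5]
tilt fit [7.25810542e-03 2.16037707e-03 6.99922769e+01]
sleeve 253 [[409.7 201.4 158.7]
 [451.7 228.  177.5]
 [469.1 280.  183.9]]
top 295 (array([437.208452  , 232.79385755,  51.86627668]), np.float64(1.7183717334409652)) [64.9 70.  72.5 73.6]
tilt fit [ 2.65515294e-03 -8.21637199e-03  7.01501953e+01]
sleeve 98 [[441.5 209.5 175. ]
 [448.8 218.6 182.3]
 [458.4 226.1 184.5]]
[-1.36033671  2.58698514 12.39245105] [ 0.32554184  0.27050123 -0.03999699] [439.5499991  236.09400771 159.25387806]
```

The bail is upright: the sleeve's top is at about 184 mm, and the pail hasn't moved and is level. A light downward push of 12 N shows on the wrist and will go away on lifting. I lift next.

```bash
python3 - <<'E'
from station import *
from h import *
p=get_obs()["tool_pos"].copy()
for dz in (20,60,120):
    move_linear([p[0],p[1],159.3+dz],v=70); o=get_obs(); print(o["tool_pos"].round(1),o["wrist_force"].round(1),round(float(o["grip_width"]),1))
sleep(0.3); print(get_obs()["time"],get_obs()["wrist_force"])
for n in ("scene","wrist"):
    im,d=capture(n); cv2.imwrite(f"pics/{n}2.png",im); np.save(f"pics/{n}2.npy",d)
E
```

```text
[439.  235.7 178.7] [-0.1  0.6 -3.8] 16.2
[439.4 236.1 219.3] [-0.9 -0.2 -4.7] 16.2
[439.2 236.  278.7] [-0.6 -0.1 -4.4] 15.9
11.6667 [-0.13079082  0.82032713 -4.60109199]
```

View pics/scene2.png

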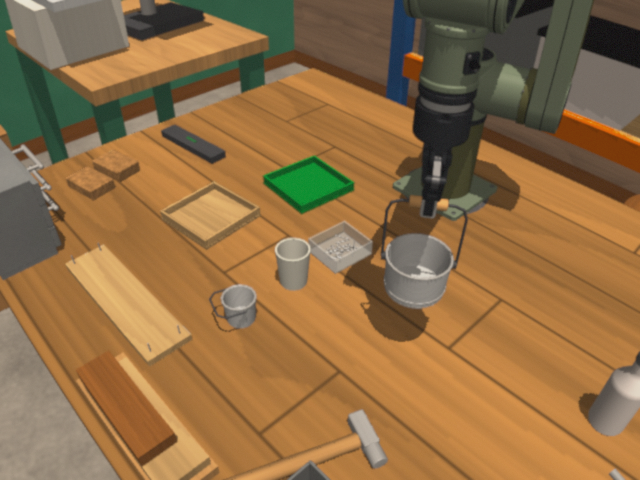

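View pics/wrist2.png

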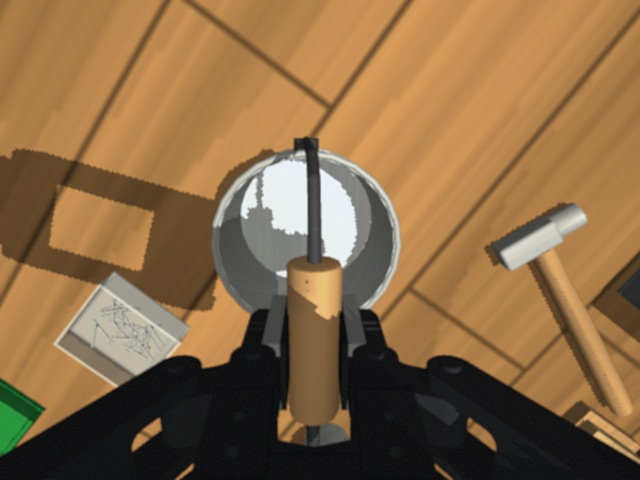

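The scene view shows the pail hanging level at (417,268), with 4.6 N (about 0.47 kg) on the wrist. In the wrist view the sleeve at (315,340) is still squarely gripped. I carry it over the tray, with the underside at about 119 mm against the cup's 89 mm.

```bash
python3 - <<'E'
from station import *
from h import *
print(move_linear([T[0]+0.5,T[1]+1,279],v=130))
sleep(0.4); o=get_obs(); print(o["time"],o["tool_pos"].round(1),o["wrist_force"].round(1),o["grip_width"])
for n in ("scene","top","wrist"):
    im,d=capture(n); cv2.imwrite(f"pics/{n}3.png",im); np.save(f"pics/{n}3.npy",d)
p=camera_params("scene"); P=cloud(np.load("pics/scene3.npy"),p["mtx"],p["D"],np.linalg.inv(p["world_to_cam"])); z=P[...,2]
im=cv2.imread("pics/scene3.png"); hsv=cv2.cvtColor(im,cv2.COLOR_BGR2HSV)
r=np.hypot(P[...,0]-T[0],P[...,1]-T[1]); m=(z>180)&(z<205)&(r<70)&(r>35)&(hsv[...,1]<60)
print(m.sum(),circ(P[m][:,:2]),np.percentile(z[m],[5,50,95]))
Q=P[m]; print(np.linalg.lstsq(np.c_[Q[:,:2]-T,np.ones(len(Q))],Q[:,2],rcond=None)[0])
E
```

```text
False
16.4167 [ 496.3 -294.2  279. ] [ 0.2  0.5 -4. ] 15.813432111001152
517 (array([ 498.26439851, -294.41063337,   51.33771862]), np.float64(2.460082727281369)) [180.68471477 186.19341941 191.36933128]
[ 1.19978931e-02 -6.01687335e-03  1.86236946e+02]
```

View pics/scene3.png

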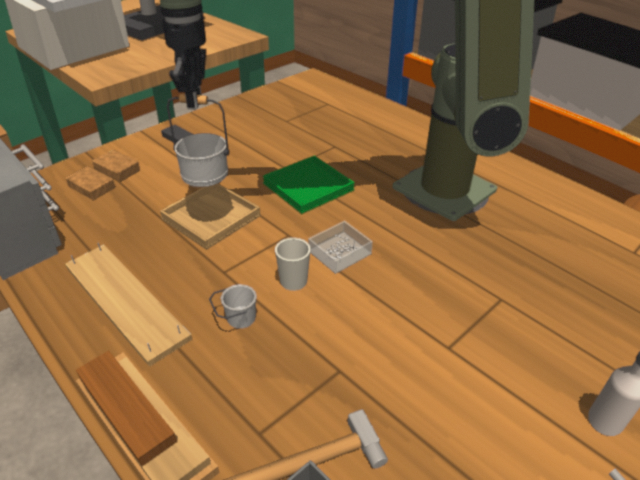

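View pics/wrist3.png

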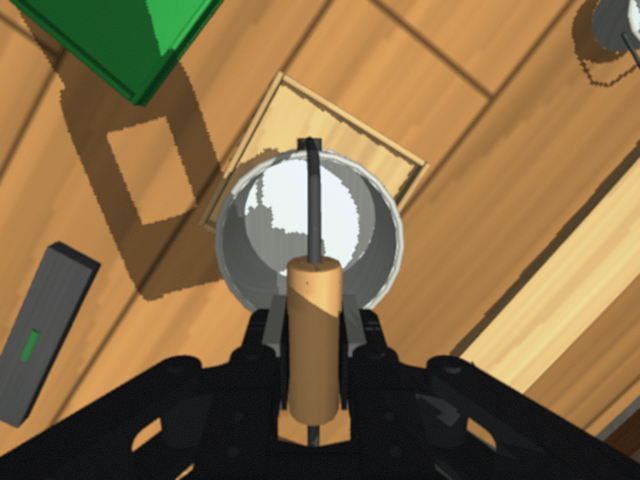

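The pail hangs level over the plywood tray (scene (202,157), tray below it) and is centred to within about 2 mm. I lower it, with the force guard on for the last part.

```bash
python3 - <<'E'
from station import *
from h import *
move_linear([T[0],T[1],178],v=80); sleep(0.2)
print(get_obs()["wrist_force"].round(1))
print("contact",move_linear([T[0],T[1],155],v=20,guard=4))
sleep(0.2); o=get_obs(); print(o["time"],o["tool_pos"].round(1),o["wrist_force"].round(1))
im,d=capture("scene"); cv2.imwrite("pics/s4.png",im)
p=camera_params("scene"); P=cloud(d,p["mtx"],p["D"],np.linalg.inv(p["world_to_cam"])); z=P[...,2]
hsv=cv2.cvtColor(im,cv2.COLOR_BGR2HSV)
r=np.hypot(P[...,0]-T[0],P[...,1]-T[1]); m=(z>68)&(z<90)&(r<60)&(r>42)&(hsv[...,1]<60)
Q=P[m]; print(m.sum(),circ(Q[:,:2]),np.percentile(z[m],[50,95])); print(np.linalg.lstsq(np.c_[Q[:,:2]-T,np.ones(len(Q))],Q[:,2],rcond=None)[0])
E
```

```text
[ 0.8 -0.9 -4.4]
contact True
19.0833 [ 495.8 -295.1  165.4] [ 0.6 -0.5  5.1]
402 (array([ 499.53652894, -293.05777546,   51.8659283 ]), np.float64(1.9699919859606945)) [73.76798867 78.17231123]
[5.54528060e-03 5.65421583e-03 7.35210993e+01]
```

```bash
python3 -c "
import cv2; s=cv2.imread('pics/s4.png'); cv2.imwrite('pics/s4c.png',cv2.resize(s[80:270,130:290],None,fx=3,fy=3))"
```

```text
(no output)
```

View pics/s4c.png

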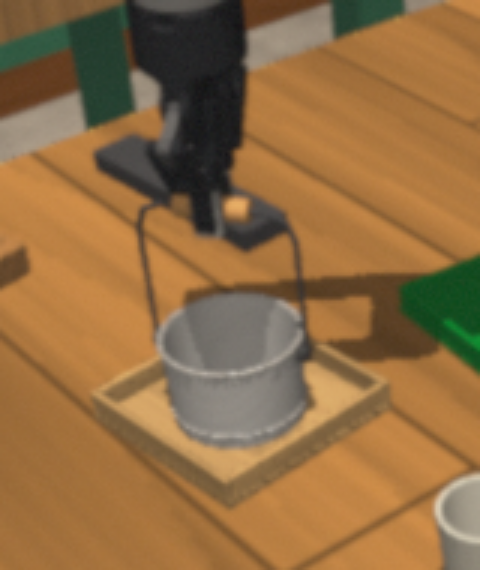

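The wrist force went from -4.4 N to +5.1 N at the expected height, and the pail stands within the tray's sides. I release it and move clear.

```bash
python3 - <<'E'
from station import *
from h import *
command_gripper(50); sleep(0.2)
print(get_obs()["wrist_force"].round(1))
move_linear([T[0],T[1],215],v=60); move_linear([T[0],T[1],300],v=150)
q=get_obs()["q"].copy(); q[0]+=0.7; set_joints(q); sleep(0.4)
o=get_obs(); print(o["time"],o["tool_pos"].round(1),o["wrist_force"].round(1),o["grip_width"])
for n in ("scene","top"):
    im,d=capture(n); cv2.imwrite(f"pics/{n}5.png",im)
    p=camera_params(n); P=cloud(d,p["mtx"],p["D"],np.linalg.inv(p["world_to_cam"])); z=P[...,2]
    hsv=cv2.cvtColor(im,cv2.COLOR_BGR2HSV)
    r=np.hypot(P[...,0]-T[0],P[...,1]-T[1]); m=(z>70)&(z<84)&(r<60)&(r>40)&(hsv[...,1]<60)
    Q=P[m]; print(n,m.sum(),circ(Q[:,:2]),np.percentile(z[m],[50,95])); print(np.linalg.lstsq(np.c_[Q[:,:2]-T,np.ones(len(Q))],Q[:,2],rcond=None)[0])
s=cv2.imread("pics/scene5.png"); t=cv2.imread("pics/top5.png")
cv2.imwrite("pics/c5.png",np.hstack([cv2.resize(s[70:270,120:300],None,fx=2,fy=2),cv2.resize(t[120:320,360:560],None,fx=2,fy=2)]))
E
```

```text
[-0.3  0.9  0.7]
23.3583 [568.9  93.1 298.9] [ 0.4 -0.7  0.7] 50.23435020088804
scene 324 (array([ 499.39078319, -293.16982877,   52.1375214 ]), np.float64(1.9467351585768158)) [74.69064597 78.025129  ]
[3.73338367e-03 7.15061115e-03 7.43041959e+01]
top 399 (array([ 496.00106541, -293.74391604,   51.56782145]), np.float64(1.7694425862634016)) [76.42694549 79.44947187]
[-6.66124506e-03  4.68012583e-03  7.60838828e+01]
```

View pics/c5.png

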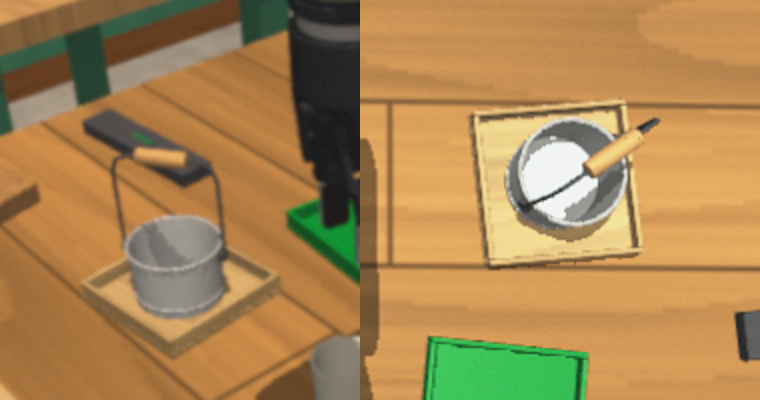

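The pail stands level in the tray (rim at 76 mm, which is 6 + 70) and within about 4 mm of its centre. The bail is still upright and the gripper is well clear. I hand the job in.

```bash
python3 -c "
from station import *
print(finish_job())"
```

```text
the job is handed in; nothing more can be done
None
```

I gripped the larger pail's sleeve and swung its bail upright on the bench. Then I lifted it clear by about 119 mm, carried it level over the plywood tray, lowered it to contact and let go. I handed the job in at about 23 s of the 53 s allowed; no verdict was reported.

**Final checks:** the rim sits at 74–76 mm above the bench (76 expected) and the tilt is under 0.5°. The centre is 1–4 mm from the tray's centre (1.5 mm by the top camera, 4 mm by the scene camera, about what the calibration allows). The bail is still upright, the wrist force is near 0 and the gripper is well clear.

**What disagreed:** when the bail reached upright, the wrist read about 12 N pushing down on the pail, because the sleeve sat about 3 mm lower in the jaws than I had assumed. The pail did not move or tip. A print error also stopped the swing script after its first segment; I resumed on the same arc without trouble.

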